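Re-box the mixed-up toy vehicles

ROBOT

A 7-joint arm with a two-finger parallel gripper is mounted at the origin on the work surface. World frame = base frame: x ahead of the robot, y to its left, z up, the work surface at z = 0. Lengths are in m, angles in rad, forces in N, time in s.
With the tool pointing down it reaches from about 0.4 to 0.85 m from the base axis. Payload 10.4 kg.
Tool frame: the origin (TCP) lies between the finger pads; the fingertips stand 17 mm ahead of it and the grasp point (between the pads) lies 2 mm behind it; z points along the fingers, y is the line along which they close (so a half turn about z gives the same grasp; the last joint's range is limited). The gripper opens to 87 mm and grips with 3 to 60 N. Pads are 19 mm wide; open, the fingers measure 117 mm over their backs; the gripper's body (75 mm by 190 mm) begins 51 mm behind the grasp point.
Start: joints at [1.296, 0.332, -0.065, 1.46, 0.022, 1.35, -0.088], TCP at [0.156, -0.605, 0.24] pointing down, gripper open.
Joint ranges: [-2.6, 2.6], [-0.5, 2.12], [-1.47, 1.34], [0.16, 2.42], [-1.27, 4.41], [0.06, 2.06], [-2.6, 2.6]. Speed limits (rad/s): [2.22, 2.22, 2.79, 2.79, 3.14, 3.14, 3.14].

INTERFACE

Orientations are given as a 3x3 rotation matrix whose columns are the frame's x, y, z axes.
In Python, from cell import ctrl gives the robot as it stands.
- The arm moves only by the shell command python3 -m crank 'ROWS' [OPENING] [FORCE]. ROWS is JSON, a list of rows, each a list of 4 numbers: the shift along the tool's x, y, z in m, then the turn about the tool's z in rad. In form: [[tx, ty, tz, turn], ...]. A call has 1 to 5 rows; each row shifts and turns the commanded pose from where the row before left it, along the tool's axes as they then stand; what a row does not reach is not made up. A row lasts 1/10 s, in which the tool goes at most 50 mm and 8.59 degrees, less where a joint would pass 70% of its speed; a pose out of reach is approached as far as the arm can. A call with a gripper value outside its range is refused whole. OPENING is the finger opening in m, from 0 to 0.087, set as the call begins (- or left out, the last holds). The fingers move at their own pace and stop on an object; FORCE is the grip in N (left out, the last holds). Time passes only in rows, so rows that do not move let the fingers close. It gives the time, the measured TCP pose, the force, the opening and the grip force at its end, in the units of the state.
- ctrl.get_obs(): the state, without advancing time (a new reading comes with each control period).
- ctrl.capture(name): name is "side" or "top" or "wrist"; returns (picture, depth): 400x640x3 uint8, red, green, blue; 400x640 float32, m along the optical axis (not along the pixel's ray), 0 where there is no reading.
- ctrl.camera_model(name): a dict with "mtx" (3x3 intrinsics, pixels), "dist" ([k1, k2, p1, p2, k3] as OpenCV has them; the pictures are not rectified), "cam_to_world" (4x4, takes a point from camera to world coordinates). Camera axes: x right, y down, z forward; pixel columns grow to the right and rows downward; lengths in m; the calibration is good to about 2 mm. A picture is of the moment at which its call begins: read the wrist's pose just before it. camera_model takes no time and is no camera call; for the wrist camera it gives the pose at the moment of the call.
- ctrl.close_job(): hands the job in; it is judged then, once.
The state is a dict: "time": time; "qpos": joint angles; "qvel": joint speeds; "tau": joint torques, N m; "ee_pos": TCP position; "ee_rot": TCP orientation; "ft_force": force on the tool from outside, world axes, zero at the start; "ft_torque": the same for the moment, N m; "opening": finger opening in m; "finger_force": force on a finger pad.
Only numpy, scipy, OpenCV 4.12 (cv2) and the standard library are available. Lean on these libraries where they do the work, as an engineer would, in place of code of your own. Each camera call takes 0.05 s, during which the arm holds its last target. There are 200 camera calls.

TASK

The four toy vehicles have come back to the returns desk mixed up, some of them in one another's boxes: put each one into the open box of its own colour, standing on its wheels lengthwise and wholly inside. Set them down gently rather than dropping them, and leave the duck and the ring stacker where they stand.

Things in the scene. Friction and masses are not known exactly. Their poses are not given: they have to be found in the camera images.
- fire_engine: Loose toy fire engine, red with grey shutters and a white ladder on its roof, 106 long x 44 wide x 58 mm high, about 160 g. Origin on the underside (bottom of the wheels) in plan centre, x towards its nose, y across, z up. Its flanks are flat, upright and 44 mm apart in the middle (x -18 to +18 mm, 20 to 50 mm above the underside): the place to grip, across y from above. The wheels do not turn.
- bus: Loose toy bus, yellow with dark windows and two white roof hatches, 104 long x 44 wide x 57 mm high, about 150 g. Origin on the underside (bottom of the wheels) in plan centre, x towards its nose, y across, z up. Its flanks are flat, upright and 44 mm apart in the middle (x -18 to +18 mm, 20 to 50 mm above the underside): the place to grip, across y from above. The wheels do not turn.
- van: Loose toy delivery van, blue with a low bonnet and a white roof panel, 100 long x 44 wide x 59 mm high, about 140 g. Origin on the underside (bottom of the wheels) in plan centre, x towards its nose, y across, z up. Its flanks are flat, upright and 44 mm apart in the middle (x -18 to +18 mm, 20 to 50 mm above the underside): the place to grip, across y from above. The wheels do not turn.
- bin_lorry: Loose toy refuse lorry, green ribbed body with a white cab, 106 long x 44 wide x 60 mm high, about 160 g. Origin on the underside (bottom of the wheels) in plan centre, x towards its nose, y across, z up. Its flanks are flat, upright and 44 mm apart in the middle (x -18 to +18 mm, 20 to 50 mm above the underside): the place to grip, across y from above. The wheels do not turn.
- yellow_box: Open yellow gift-box base with a white band round the outside, fixed to the desk, 136 x 78 x 22 mm outside, walls and floor 4 mm thick, so 128 x 70 mm inside. Origin in the centre of its underside, x along its length, z up. At the start it may be empty or hold a vehicle lengthwise (standing on its floor, rising well above the walls). It belongs to the yellow vehicle.
- red_box: Open red gift-box base with a white band round the outside, fixed to the desk, 136 x 78 x 22 mm outside, walls and floor 4 mm thick, so 128 x 70 mm inside. Origin in the centre of its underside, x along its length, z up. At the start it may be empty or hold a vehicle lengthwise (standing on its floor, rising well above the walls). It belongs to the red vehicle.
- blue_box: Open blue gift-box base with a white band round the outside, fixed to the desk, 136 x 78 x 22 mm outside, walls and floor 4 mm thick, so 128 x 70 mm inside. Origin in the centre of its underside, x along its length, z up. At the start it may be empty or hold a vehicle lengthwise (standing on its floor, rising well above the walls). It belongs to the blue vehicle.
- green_box: Open green gift-box base with a white band round the outside, fixed to the desk, 136 x 78 x 22 mm outside, walls and floor 4 mm thick, so 128 x 70 mm inside. Origin in the centre of its underside, x along its length, z up. At the start it may be empty or hold a vehicle lengthwise (standing on its floor, rising well above the walls). It belongs to the green vehicle.
- duck: Yellow bath duck, about 78 x 66 x 75 mm, loose: a bystander, not to be moved. Origin under its middle, z up.
- ring_stacker: Ring-stacker toy, one piece: wooden disc 72 mm across with blue, green, yellow and red rings and a wooden ball on top, 85 mm high, loose: a bystander, not to be moved. Origin under its middle, z up.
Mind the look-alikes: they are no part of the job. Leave any grey or pink look-alike of the yellow_box alone.

How it is judged:
By the outcome, as a careful person would: the job done as asked, in the order asked, and still so for the second after the job is handed in, with the robot touching nothing.
It also fails if it takes over 120 s, if anything falls off the work surface, if the arm or the gripper's body presses on something with over 40 N, if the wrist force passes 120 N, or if a joint passes its speed limit or range.

## Working session

There is one attempt and no reset: what is moved stays moved. The work goes in short steps, Python scripts to look and compute and a shell command to move; the robot and the scene stay as the last step left them, time stands still between calls to the robot, and variables do not carry over. Pictures are saved under pics/ and viewed, at most 14 in all, crops included, and the job is handed in when it is done.

```bash
ls; mkdir -p pics
cat > h.py <<'E'
import numpy as np,cv2
from cell import ctrl
def snap(n,f=None):
    m=ctrl.camera_model(n); im,d=ctrl.capture(n)
    if f: cv2.imwrite('pics/'+f,im[:,:,::-1])
    return im,d,m
def cloud(d,m):
    h,w=d.shape; u,v=np.meshgrid(np.arange(w),np.arange(h))
    p=cv2.undistortPoints(np.stack([u,v],-1).reshape(-1,1,2).astype(np.float32),np.array(m['mtx']),np.array(m['dist'])).reshape(h,w,2)
    P=np.dstack([p*d[...,None],d]); T=np.array(m['cam_to_world'])
    return P@T[:3,:3].T+T[:3,3]
E
python3 - <<'E'
from h import *
for n in('top','side'):
    im,d,m=snap(n,n+'0.png'); np.savez(n+'0.npz',im=im,d=d,X=cloud(d,m))
    print(np.round(m['cam_to_world'],3))
o=ctrl.get_obs();print(o['ee_pos'],np.round(o['ee_rot'],3),o['opening'],o['time'])
E
```

```text
pics
[[ 0.024 -0.983  0.183  0.226]
 [-1.    -0.025 -0.002  0.066]
 [ 0.007 -0.183 -0.983  1.017]
 [ 0.     0.     0.     1.   ]]
[[-0.831 -0.385  0.401 -0.034]
 [-0.556  0.596 -0.579  0.696]
 [-0.016 -0.705 -0.709  0.818]
 [ 0.     0.     0.     1.   ]]
[ 0.15563453 -0.60496933  0.23880591] [[ 0.968  0.249 -0.   ]
 [ 0.249 -0.968  0.001]
 [-0.    -0.001 -1.   ]] 0.08731805690096661 0.1
```

View pics/top0.png

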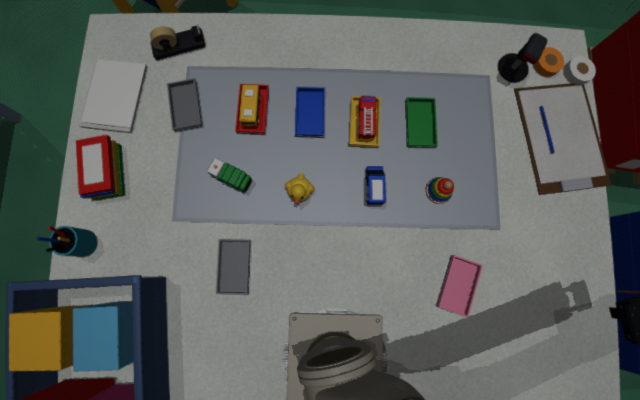

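View pics/side0.png

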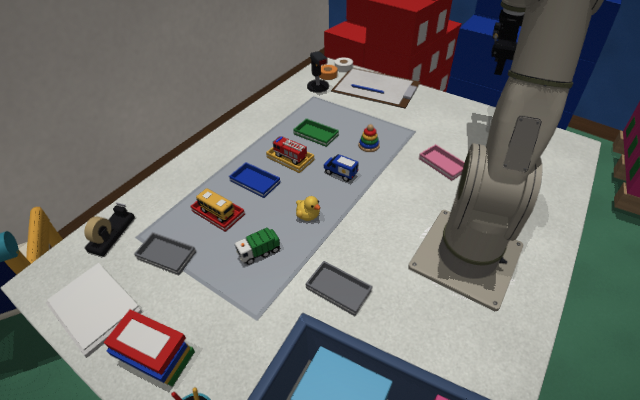

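The top view shows the bus in the red box (252,108) and the fire engine in the yellow box (364,120). Blue (310,112) and green (421,122) are empty. The lorry (230,175) and van (375,185) are loose, with the duck at (299,188) and the stacker at (440,188). The side view agrees, and the grey and pink look-alike boxes are off to the edges.

```bash
cat > meas.py <<'E'
from h import *
def rect(pts):
    (c,s,a)=cv2.minAreaRect((pts*1000).astype(np.float32))
    if s[0]<s[1]: s=s[::-1]; a+=90
    return np.round(c,1),np.round(s,1),round((a+90)%180-90,1)
def comp(X,im,seed,lo,hi,r=45):
    u,v=seed; z=X[...,2]
    m=((z>lo)&(z<hi)).astype(np.uint8); w=np.zeros_like(m); cv2.circle(w,seed,r,1,-1); m&=w
    n,l=cv2.connectedComponents(m)
    ls=[l[y,x] for y in range(v-6,v+7) for x in range(u-6,u+7) if l[y,x]]
    return l==max(set(ls),key=ls.count)
E
python3 - <<'E'
from meas import *
D=np.load('top0.npz');X=D['X'];im=D['im']
for n,s,lo in [('bus',(252,108),.032),('fire',(366,118),.032),('lorry',(231,176),.015),('van',(375,186),.015),('duck',(299,188),.015),('stack',(440,188),.015)]:
    k=comp(X,im,s,lo,.12); p=X[k]; print(n,k.sum(),rect(p[:,:2]),'top',np.round(np.percentile(p[:,2],[50,95]),3))
    hi=p[p[:,2]>.045]; print('   hi',rect(hi[:,:2]))
for n,s in [('red',(252,108)),('blue',(310,112)),('yellow',(365,121)),('green',(421,122))]:
    z=X[...,2];w=np.zeros(z.shape,np.uint8);cv2.circle(w,s,34,1,-1)
    k=(z>.012)&(z<.03)&(w>0); print(n,k.sum(),rect(X[k][:,:2]),np.round(X[k].mean(0),3))
print(np.median(X[200:215,320:340,2]),X[140,320])
E
```

```text
bus 728 (array([638.8, 237.6]), array([102.7,  46. ]), -1.0) top [0.058 0.062]
   hi (array([638.8, 237.7]), array([102.7,  45.8]), -1.1)
fire 707 (array([613.4, -69.5]), array([109. ,  45.3]), -2.1) top [0.056 0.061]
   hi (array([613.5, -70.7]), array([109. ,  44.6]), -1.0)
lorry 802 (array([451.9, 278.7]), array([108.1,  45.6]), 64.5) top [0.055 0.06 ]
   hi (array([452.2, 279.1]), array([107. ,  45.3]), 64.5)
van 703 (array([436. , -92.3]), array([99.4, 43.1]), 0.9) top [0.056 0.06 ]
   hi (array([427.5, -92.7]), array([82.3, 42.4]), 1.4)
duck 559 (array([423. , 100.2]), array([64.4, 64.3]), -49.9) top [0.039 0.072]
   hi (array([407.8, 101.4]), array([54.8, 34.4]), 1.8)
stack 503 (array([ 429.1, -259.5]), array([63.7, 51.2]), 23.7) top [0.049 0.081]
   hi (array([ 431.3, -263.1]), array([46.2, 42.6]), -3.6)
red 354 (array([642.2, 235.4]), array([137.1,  80.1]), -1.6) [0.632 0.234 0.02 ]
blue 304 (array([636.7,  79.1]), array([138.3,  77.4]), 1.0) [0.632 0.08  0.02 ]
yellow 306 (array([612.8, -68.5]), array([136.5,  77.2]), -1.3) [ 0.599 -0.067  0.02 ]
green 356 (array([ 616.9, -221.4]), array([138.1,  78.9]), -0.3) [ 0.618 -0.221  0.019]
-0.00029837353199557715 [ 5.61582529e-01  4.92204983e-02 -9.52131617e-05]
```

```bash
cat > go.py <<'E'
import sys
from h import *
t=[float(a) for a in sys.argv[1:5]]   # x y z yaw_deg
o=ctrl.get_obs();R=np.array(o['ee_rot']);d=R.T@(np.array(t[:3])-o['ee_pos'])
yaw=np.degrees(np.arctan2(R[1,0],R[0,0]));print('yaw',yaw.round(2),'tilt',np.degrees(np.arccos(-R[2,2])).round(2),'t',o['time'],'need tool dxyz',d.round(4),'turn',np.radians(yaw-t[3]).round(4),'open',round(o['opening'],4),'pos',np.round(o['ee_pos'],4),'F',np.round(o['ft_force'],1),'q7',round(o['qpos'][6],2))
E
python3 -m crank '[[0,0,0,0.125],[0,0,0,0.126],[0.0175,-0.032,0,0],[0.0175,-0.032,0,0],[0.0175,-0.032,0,0]]' 0.07 20
python3 -m crank '[[0.0175,-0.032,0,0],[0.0175,-0.032,0,0],[0.0175,-0.032,0,0],[0.0175,-0.032,0,0],[0.0175,-0.032,0,0]]'
python3 -m crank '[[0.0175,-0.032,0,0],[0.0175,-0.032,0,0],[0.0175,-0.032,0,0],[0.0175,-0.032,0,0],[0.0175,-0.032,0,0]]'
python3 -m crank '[[0.0175,-0.032,0,0],[0.0175,-0.032,0,0],[0.0175,-0.032,0,0],[0,0,0,0],[0,0,0,0]]'
python3 go.py 0.436 -0.0925 0.042 1
```

```text
time: 0.6
ee_pos: [0.2086, -0.5079, 0.239]
ee_rot: [[1.0, 0.001, -0.0], [0.001, -1.0, 0.001], [-0.0, -0.001, -1.0]]
ft_force: [0.2, 0.6, 0.5]
opening: 0.0701
finger_force: 0.0
time: 1.1
ee_pos: [0.2959, -0.3477, 0.2393]
ee_rot: [[1.0, 0.001, -0.0], [0.001, -1.0, 0.0], [-0.0, -0.0, -1.0]]
ft_force: [0.6, -0.9, -0.3]
opening: 0.0699
finger_force: 0.0
time: 1.6
ee_pos: [0.3832, -0.1877, 0.2394]
ee_rot: [[1.0, 0.001, -0.0], [0.001, -1.0, -0.0], [-0.0, 0.0, -1.0]]
ft_force: [0.8, -0.1, 0.5]
opening: 0.0699
finger_force: 0.0
time: 2.1
ee_pos: [0.4352, -0.0927, 0.2393]
ee_rot: [[1.0, 0.003, -0.001], [0.003, -1.0, 0.0], [-0.001, -0.0, -1.0]]
ft_force: [-0.0, -0.6, -0.1]
opening: 0.0699
finger_force: 0.0
yaw 0.15 tilt 0.04 t 2.1 need tool dxyz [ 0.0009 -0.0002  0.1973] turn -0.0149 open 0.0699 pos [ 0.4352 -0.0927  0.2393] F [-0.  -0.6 -0.1] q7 -1.43
```

```bash
python3 -m crank '[[0,0,0.035,-0.015],[0,0,0.035,0],[0,0,0.035,0],[0,0,0.03,0],[0,0,0.025,0]]' 0.07 >/dev/null
python3 -m crank '[[0,0,0.02,0],[0,0,0.0125,0],[0,0,0.005,0],[0,0,0,0]]' 
python3 go.py 0.436 -0.0925 0.042 1
python3 - <<'E'
from h import *
snap('wrist','w1.png'); snap('side','s1.png')
E
```

```text
time: 3.0
ee_pos: [0.4351, -0.0935, 0.0419]
ee_rot: [[1.0, 0.015, -0.001], [0.015, -1.0, -0.0], [-0.001, -0.0, -1.0]]
ft_force: [-0.1, 0.1, 0.0]
opening: 0.07
finger_force: 0.0
yaw 0.87 tilt 0.04 t 3.0 need tool dxyz [ 0.0009 -0.001  -0.0001] turn -0.0023 open 0.07 pos [ 0.4351 -0.0935  0.0419] F [-0.1  0.1  0. ] q7 -1.58
```

View pics/w1.png

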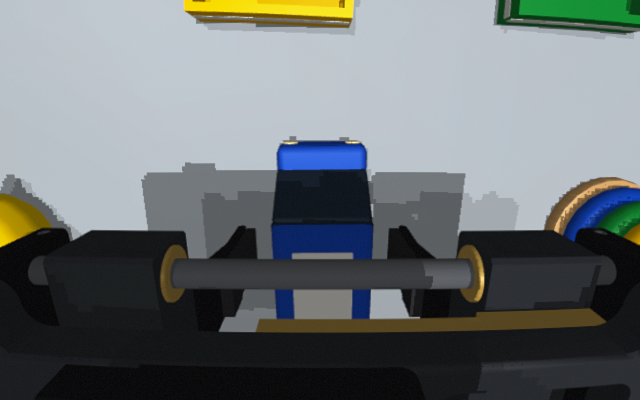

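The wrist view shows the van (u 275–370) centred between the open fingers (about 250 and 390). Next: grip, lift and carry it.

```bash
python3 -m crank '[[0,0,0,0],[0,0,0,0],[0,0,0,0],[0,0,0,0],[0,0,0,0]]' 0.03 20
python3 -m crank '[[0,0,-0.015,0],[0,0,-0.03,0],[0,0,-0.03,0],[0,0,-0.035,0],[0,0,-0.02,0]]'
python3 -m crank '[[0.029,-0.024,0,0],[0.029,-0.024,0,0],[0.029,-0.024,0,0],[0.029,-0.024,0,0],[0.029,-0.024,0,0]]' >/dev/null
python3 -m crank '[[0.029,-0.024,0,0],[0.0296,-0.0254,0,0],[0,0,0,0],[0,0,0,0]]' 
python3 go.py 0.636 0.079 0.0465 1
python3 - <<'E'
from h import *
snap('wrist','w2.png')
E
```

```text
time: 3.6
ee_pos: [0.4354, -0.0932, 0.0422]
ee_rot: [[1.0, 0.016, 0.0], [0.016, -1.0, -0.0], [0.0, 0.0, -1.0]]
ft_force: [-0.1, -0.1, 1.7]
opening: 0.0435
finger_force: 20.0
time: 4.1
ee_pos: [0.4359, -0.093, 0.1744]
ee_rot: [[1.0, 0.016, 0.002], [0.016, -1.0, -0.001], [0.002, 0.001, -1.0]]
ft_force: [0.1, 0.5, -1.9]
opening: 0.0439
finger_force: 20.0
time: 5.0
ee_pos: [0.6359, 0.0804, 0.171]
ee_rot: [[1.0, 0.017, -0.002], [0.017, -1.0, 0.001], [-0.002, -0.001, -1.0]]
ft_force: [-0.4, -1.2, -1.4]
opening: 0.0441
finger_force: 20.0
yaw 0.99 tilt 0.11 t 5.0 need tool dxyz [0.0003 0.0015 0.1245] turn -0.0001 open 0.0441 pos [0.6359 0.0804 0.171 ] F [-0.4 -1.2 -1.4] q7 -1.96
```

View pics/w2.png

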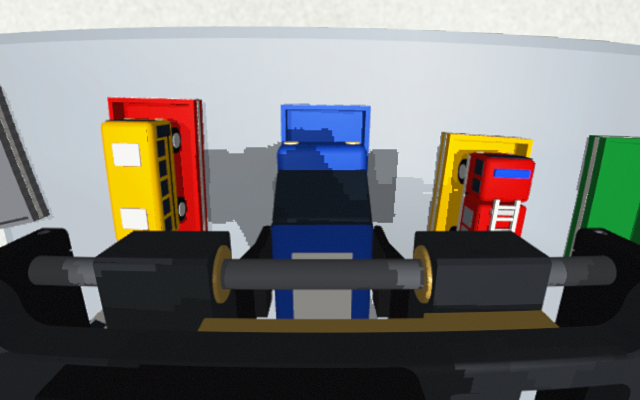

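The van hangs level over the blue box (u 282–370), well centred. Lowering it now.

```bash
python3 -m crank '[[0,0.0015,0.03,0],[0,0,0.03,0],[0,0,0.025,0],[0,0,0.018,0],[0,0,0.01,0]]' >/dev/null
python3 -m crank '[[0,0,0.006,0],[0,0,0.003,0],[0,0,0.0025,0],[0,0,0.0,0]]'
python3 go.py 0.636 0.079 0.0465 1
```

```text
time: 5.95
ee_pos: [0.6365, 0.0781, 0.048]
ee_rot: [[1.0, 0.016, 0.001], [0.016, -1.0, -0.0], [0.001, 0.0, -1.0]]
ft_force: [-0.9, -0.9, -1.1]
opening: 0.0437
finger_force: 20.0
yaw 0.91 tilt 0.04 t 5.95 need tool dxyz [-0.0005 -0.0009  0.0015] turn -0.0016 open 0.0437 pos [0.6365 0.0781 0.048 ] F [-0.9 -0.9 -1.1] q7 -2.02
```

```bash
python3 -m crank '[[0,0,0.001,0],[0,0,0.0005,0],[0,0,0,0]]'
```

```text
time: 6.25
ee_pos: [0.6365, 0.078, 0.0464]
ee_rot: [[1.0, 0.016, 0.001], [0.016, -1.0, -0.0], [0.001, 0.0, -1.0]]
ft_force: [-0.5, -0.0, -0.7]
opening: 0.044
finger_force: 20.0
```

```bash
python3 -m crank '[[0,0,0.0005,0],[0,0,0,0],[0,0,0,0]]' 
python3 -m crank '[[0,0,0,0],[0,0,0,0],[0,0,0,0],[0,0,0,0]]' 0.065
python3 -m crank '[[0,0,-0.015,0],[0,0,-0.03,0],[0,0,-0.03,0],[0,0,-0.03,0],[0,0,-0.02,0]]'
python3 -m crank '[[-0.0227,-0.0255,0,0],[-0.0227,-0.0255,0,0],[-0.0227,-0.0255,0,0],[-0.0227,-0.0255,0,0],[-0.0227,-0.0255,0,0]]'>/dev/null
python3 -m crank '[[-0.0227,-0.0255,0,0],[-0.0227,-0.0255,0,0],[-0.0227,-0.0255,0,0],[0,0,0,-0.139],[0,0,0,-0.139]]'>/dev/null
python3 -m crank '[[0,0,0,-0.139],[0,0,0,-0.139],[0,0,0,-0.139],[0,0,0,-0.139],[0,0,0,-0.139]]'>/dev/null
python3 -m crank '[[0,0,0,-0.139],[0,0,0,0],[0,0,0,0]]'>/dev/null
python3 go.py 0.452 0.279 0.042 64.5
```

```text
time: 6.55
ee_pos: [0.6365, 0.0781, 0.0463]
ee_rot: [[1.0, 0.016, 0.001], [0.016, -1.0, -0.0], [0.001, 0.0, -1.0]]
ft_force: [-1.9, -0.9, 6.1]
opening: 0.0439
finger_force: 20.0
time: 6.95
ee_pos: [0.6362, 0.078, 0.0454]
ee_rot: [[1.0, 0.016, -0.0], [0.016, -1.0, -0.0], [-0.0, 0.0, -1.0]]
ft_force: [-0.4, 0.6, 0.5]
opening: 0.0632
finger_force: 0.0
time: 7.45
ee_pos: [0.6369, 0.0785, 0.1742]
ee_rot: [[1.0, 0.016, 0.003], [0.016, -1.0, 0.0], [0.003, -0.0, -1.0]]
ft_force: [-0.7, 0.3, -0.8]
opening: 0.0651
finger_force: 0.0
yaw 64.38 tilt 0.04 t 9.25 need tool dxyz [-0.      0.0004  0.1291] turn -0.0021 open 0.0653 pos [0.4515 0.2792 0.1711] F [-0.2 -0.1 -0. ] q7 -1.32
```

```bash
python3 -m crank '[[0,0,0.03,0],[0,0,0.03,0],[0,0,0.03,0],[0,0,0.02,0],[0,0,0.012,0]]' > /dev/null
python3 -m crank '[[0,0,0.005,0],[0,0,0.002,0],[0,0,0,0]]'
python3 - <<'E'
from h import *
snap('wrist','w3.png')
E
```

```text
time: 10.05
ee_pos: [0.4519, 0.2794, 0.0422]
ee_rot: [[0.429, 0.903, 0.001], [0.903, -0.429, 0.0], [0.001, 0.001, -1.0]]
ft_force: [0.7, 0.0, -0.8]
opening: 0.0648
finger_force: 0.0
```

View pics/w3.png

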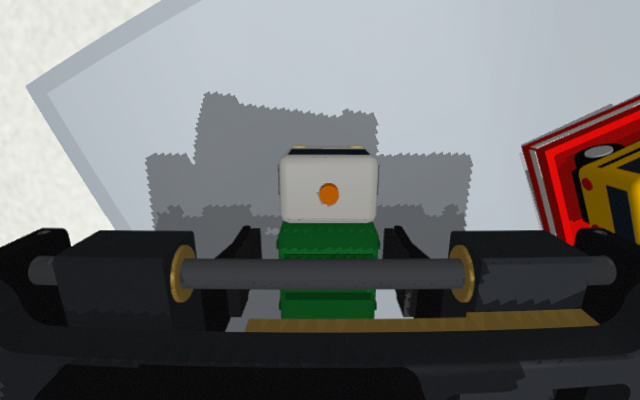

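```bash
python3 -m crank '[[0,0,0,0],[0,0,0,0],[0,0,0,0],[0,0,0,0],[0,0,0,0]]' 0.03 20
python3 -m crank '[[0,0,-0.015,0],[0,0,-0.03,0],[0,0,-0.03,0],[0,0,-0.035,0],[0,0,-0.03,0]]'
python3 -m crank '[[0,0,0,0.1416],[0,0,0,0.1416],[0,0,0,0.1416],[0,0,0,0.1416],[0,0,0,0.1416]]' >/dev/null
python3 -m crank '[[0,0,0,0.1416],[0,0,0,0.1416],[0,0,0,0.1416],[0,0,0,0],[0,0,0,0]]' >/dev/null
python3 go.py 0.617 -0.2215 0.047 -0.3
```

```text
time: 10.6
ee_pos: [0.4518, 0.2791, 0.0418]
ee_rot: [[0.429, 0.903, 0.001], [0.903, -0.429, -0.0], [0.0, 0.001, -1.0]]
ft_force: [-0.0, -0.5, 2.1]
opening: 0.0437
finger_force: 20.0
time: 11.1
ee_pos: [0.4509, 0.2795, 0.1839]
ee_rot: [[0.428, 0.904, 0.0], [0.904, -0.428, 0.0], [0.0, 0.0, -1.0]]
ft_force: [0.3, -0.2, -0.7]
opening: 0.0438
finger_force: 20.0
yaw -0.01 tilt 0.0 t 12.1 need tool dxyz [0.166  0.5008 0.1349] turn 0.005 open 0.0435 pos [0.4511 0.2793 0.1819] F [ 0.7 -0.2 -2. ] q7 -2.37
```

```bash
python3 -m crank '[[0.0118,0.0358,0,0.005],[0.0118,0.0358,0,0],[0.0118,0.0358,0,0],[0.0118,0.0358,0,0],[0.0118,0.0358,0,0]]' >/dev/null
python3 -m crank '[[0.0118,0.0358,0,0],[0.0118,0.0358,0,0],[0.0118,0.0358,0,0],[0.0118,0.0358,0,0],[0.0118,0.0358,0,0]]' >/dev/null
python3 -m crank '[[0.0118,0.0358,0,0],[0.0118,0.0358,0,0],[0.0118,0.0358,0,0],[0.0118,0.0358,0,0],[0,0,0,0]]' >/dev/null
python3 -m crank '[[0,0,0,0],[0,0,0,0]]' >/dev/null
python3 go.py 0.617 -0.2215 0.047 -0.3
python3 - <<'E'
from h import *
snap('wrist','w4.png')
E
```

```text
yaw -0.38 tilt 0.06 t 13.8 need tool dxyz [ 0.0051 -0.0006  0.1346] turn -0.0014 open 0.0439 pos [ 0.6119 -0.2222  0.1816] F [ 0.5  1.2 -1.8] q7 -1.46
```

View pics/w4.png

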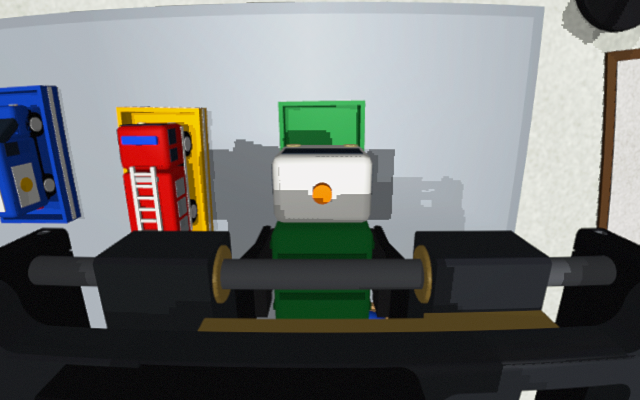

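The lorry hangs over the green box (u 278–365), centred, and needs another 5 mm forward. Lowering.

```bash
python3 -m crank '[[0.005,-0.0006,0.03,0],[0,0,0.03,0],[0,0,0.03,0],[0,0,0.022,0],[0,0,0.012,0]]' >/dev/null
python3 -m crank '[[0,0,0.006,0],[0,0,0.003,0],[0,0,0.001,0],[0,0,0.0,0]]'
python3 -m crank '[[0,0,0.0005,0],[0,0,0,0],[0,0,0,0]]'
```

```text
time: 14.75
ee_pos: [0.6174, -0.2232, 0.0486]
ee_rot: [[1.0, -0.01, 0.001], [-0.01, -1.0, -0.001], [0.001, 0.001, -1.0]]
ft_force: [-0.2, -0.5, -2.5]
opening: 0.0437
finger_force: 20.0
time: 15.05
ee_pos: [0.6169, -0.2232, 0.0474]
ee_rot: [[1.0, -0.01, 0.0], [-0.01, -1.0, -0.0], [0.0, 0.0, -1.0]]
ft_force: [-0.6, -0.7, -1.2]
opening: 0.0438
finger_force: 20.0
```

```bash
python3 -m crank '[[0,0,0.001,0],[0,0,0,0],[0,0,0,0]]'
python3 -m crank '[[0,0,0,0],[0,0,0,0],[0,0,0,0],[0,0,0,0]]' 0.065
python3 -m crank '[[0,0,-0.015,0],[0,0,-0.03,0],[0,0,-0.03,0],[0,0,-0.03,0],[0,0,-0.015,0]]' >/dev/null
python3 -m crank '[[-0.001,-0.0306,0,0.01],[-0.001,-0.0306,0,0],[0,-0.0306,0,0],[0,-0.0306,0,0],[0,-0.0306,0,0]]'>/dev/null
python3 -m crank '[[0,0,0,0],[0,0,0,0]]'>/dev/null
python3 go.py 0.6135 -0.070 0.046 -1.1
```

```text
time: 15.35
ee_pos: [0.6168, -0.2231, 0.046]
ee_rot: [[1.0, -0.01, -0.0], [-0.01, -1.0, -0.0], [-0.0, 0.0, -1.0]]
ft_force: [0.5, 0.2, -1.8]
opening: 0.0439
finger_force: 20.0
time: 15.75
ee_pos: [0.6169, -0.2231, 0.0462]
ee_rot: [[1.0, -0.01, 0.0], [-0.01, -1.0, -0.0], [0.0, 0.0, -1.0]]
ft_force: [0.3, 0.1, -0.1]
opening: 0.0632
finger_force: 0.0
yaw -1.05 tilt 0.02 t 16.95 need tool dxyz [-0.004   0.0006  0.1202] turn 0.0008 open 0.0651 pos [ 0.6175 -0.0695  0.1662] F [ 0.1 -0.4  1.3] q7 -1.73
```

```bash
python3 -m crank '[[-0.004,0.0006,0.03,0],[0,0,0.03,0],[0,0,0.03,0],[0,0,0.015,0],[0,0,0.009,0]]' > /dev/null
python3 -m crank '[[0,0,0.004,0],[0,0,0.002,0],[0,0,0,0]]'
python3 - <<'E'
from h import *
snap('wrist','w5.png')
E
```

```text
time: 17.75
ee_pos: [0.6142, -0.0707, 0.0469]
ee_rot: [[1.0, -0.02, 0.001], [-0.02, -1.0, -0.0], [0.001, 0.0, -1.0]]
ft_force: [0.1, -0.2, -0.0]
opening: 0.0653
finger_force: 0.0
```

View pics/w5.png

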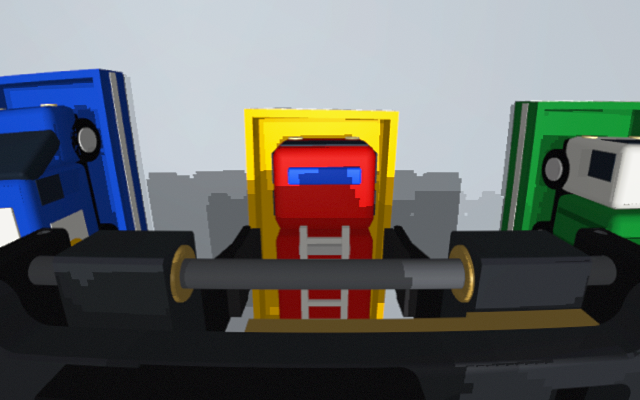

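The fire engine (u 273–376) is centred between the fingers. I'll park it on the spot the van left.

```bash
python3 -m crank '[[0,0,0,0],[0,0,0,0],[0,0,0,0],[0,0,0,0],[0,0,0,0]]' 0.03 20
python3 -m crank '[[0,0,-0.015,0],[0,0,-0.03,0],[0,0,-0.03,0],[0,0,-0.03,0],[0,0,-0.015,0]]'
python3 -m crank '[[-0.0298,0.004,0,0],[-0.0298,0.004,0,0],[-0.0298,0.004,0,0],[-0.0298,0.004,0,0],[-0.0298,0.004,0,0]]' >/dev/null
python3 -m crank '[[-0.0298,0.004,0,0],[0,0,0,0],[0,0,0,0]]' >/dev/null
python3 go.py 0.435 -0.09 0.0445 -1
```

```text
time: 18.3
ee_pos: [0.6137, -0.0707, 0.0463]
ee_rot: [[1.0, -0.02, 0.0], [-0.02, -1.0, -0.0], [0.0, 0.0, -1.0]]
ft_force: [-0.5, -0.7, 2.3]
opening: 0.0437
finger_force: 20.0
time: 18.8
ee_pos: [0.6146, -0.0704, 0.1696]
ee_rot: [[1.0, -0.02, 0.004], [-0.02, -1.0, -0.0], [0.004, 0.0, -1.0]]
ft_force: [1.4, 0.1, -1.1]
opening: 0.0437
finger_force: 20.0
yaw -1.18 tilt 0.06 t 19.6 need tool dxyz [ 0.0009 -0.0014  0.1218] turn -0.0032 open 0.0438 pos [ 0.434  -0.0913  0.1663] F [ 0.4 -0.1 -1.8] q7 -1.49
```

```bash
python3 -m crank '[[0,0,0.03,0],[0,0,0.03,0],[0,0,0.03,0],[0,0,0.017,0],[0,0,0.009,0]]' >/dev/null
python3 -m crank '[[0,0,0.004,0],[0,0,0.0015,0],[0,0,0.0005,0],[0,0,0.0,0]]'
python3 -m crank '[[0,0,0.0007,0],[0,0,0,0],[0,0,0,0]]'
```

```text
time: 20.5
ee_pos: [0.4349, -0.0912, 0.0447]
ee_rot: [[1.0, -0.02, 0.001], [-0.02, -1.0, -0.001], [0.001, 0.001, -1.0]]
ft_force: [0.2, 0.4, -2.3]
opening: 0.044
finger_force: 20.0
time: 20.8
ee_pos: [0.4344, -0.0911, 0.0435]
ee_rot: [[1.0, -0.02, 0.0], [-0.02, -1.0, -0.0], [0.0, 0.0, -1.0]]
ft_force: [-0.4, 0.7, -3.2]
opening: 0.0438
finger_force: 20.0
```

```bash
python3 -m crank '[[0,0,0.001,0],[0,0,0,0],[0,0,0,0]]'
python3 -m crank '[[0,0,0,0],[0,0,0,0],[0,0,0,0],[0,0,0,0]]' 0.065
python3 -m crank '[[0,0,-0.015,0],[0,0,-0.03,0],[0,0,-0.03,0],[0,0,-0.035,0],[0,0,-0.015,0]]' >/dev/null
python3 -m crank '[[0.0198,-0.0333,0,0],[0.0198,-0.0333,0,0],[0.0198,-0.0333,0,0],[0.0198,-0.0333,0,0],[0.0198,-0.0333,0,0]]'>/dev/null
python3 -m crank '[[0.0198,-0.0333,0,0],[0.0198,-0.0333,0,0],[0.0198,-0.0333,0,0],[0.0198,-0.0333,0,0],[0.0198,-0.0333,0,0]]'>/dev/null
python3 -m crank '[[0,0,0,0],[0,0,0,0]]'>/dev/null
python3 go.py 0.639 0.2375 0.0465 -1.1
```

```text
time: 21.1
ee_pos: [0.4343, -0.091, 0.0423]
ee_rot: [[1.0, -0.02, -0.0], [-0.02, -1.0, -0.0], [-0.0, 0.0, -1.0]]
ft_force: [-0.0, -0.1, -2.2]
opening: 0.0435
finger_force: 20.0
time: 21.5
ee_pos: [0.4344, -0.0911, 0.0424]
ee_rot: [[1.0, -0.02, 0.0], [-0.02, -1.0, -0.0], [0.0, 0.0, -1.0]]
ft_force: [-0.5, 0.0, -0.1]
opening: 0.0629
finger_force: 0.0
yaw -1.06 tilt 0.07 t 23.2 need tool dxyz [0.0006 0.0013 0.1201] turn 0.0007 open 0.0653 pos [0.6386 0.2388 0.1666] F [-0.4 -0.7  0.1] q7 -2.26
```

```bash
python3 -m crank '[[0.0006,0.0013,0.03,0],[0,0,0.03,0],[0,0,0.03,0],[0,0,0.015,0],[0,0,0.009,0]]' > /dev/null
python3 -m crank '[[0,0,0.004,0],[0,0,0.002,0],[0,0,0,0]]'
python3 - <<'E'
from h import *
snap('wrist','w6.png')
E
```

```text
time: 24.0
ee_pos: [0.64, 0.2368, 0.0483]
ee_rot: [[1.0, -0.02, 0.001], [-0.02, -1.0, 0.0], [0.001, -0.0, -1.0]]
ft_force: [0.8, -0.4, 0.6]
opening: 0.0652
finger_force: 0.0
```

View pics/w6.png

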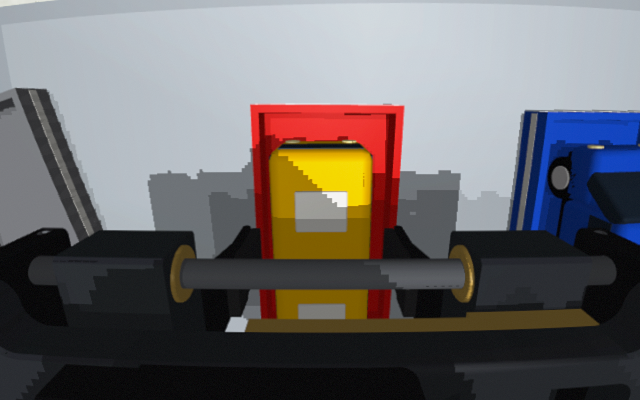

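```bash
python3 -m crank '[[0,0,0.001,0],[0,0,0,0],[0,0,0,0],[0,0,0,0],[0,0,0,0]]' 0.03 20
python3 -m crank '[[0,0,-0.015,0],[0,0,-0.03,0],[0,0,-0.03,0],[0,0,-0.03,0],[0,0,-0.015,0]]'
python3 -m crank '[[-0.0022,0.034,0,0],[-0.0022,0.034,0,0],[-0.0022,0.034,0,0],[-0.0022,0.034,0,0],[-0.0022,0.034,0,0]]' >/dev/null
python3 -m crank '[[-0.0022,0.034,0,0],[-0.0022,0.034,0,0],[-0.0022,0.034,0,0],[-0.0022,0.034,0,0],[0,0,0,0]]' >/dev/null
python3 -m crank '[[0,0,0,0],[0,0,0,0]]'>/dev/null
python3 go.py 0.614 -0.069 0.0465 -1.1
python3 - <<'E'
from h import *
snap('wrist','w7.png')
E
```

```text
time: 24.55
ee_pos: [0.6396, 0.2367, 0.0465]
ee_rot: [[1.0, -0.02, 0.0], [-0.02, -1.0, 0.0], [0.0, -0.0, -1.0]]
ft_force: [0.7, 0.0, 0.7]
opening: 0.0437
finger_force: 20.0
time: 25.05
ee_pos: [0.6403, 0.2373, 0.1702]
ee_rot: [[1.0, -0.02, 0.004], [-0.02, -1.0, 0.001], [0.004, -0.002, -1.0]]
ft_force: [-0.7, 0.7, -2.1]
opening: 0.0438
finger_force: 20.0
yaw -1.06 tilt 0.04 t 26.25 need tool dxyz [0.0005 0.0016 0.1199] turn 0.0007 open 0.0439 pos [ 0.6135 -0.0675  0.1664] F [-0.9  1.  -2.1] q7 -1.76
```

View pics/w7.png

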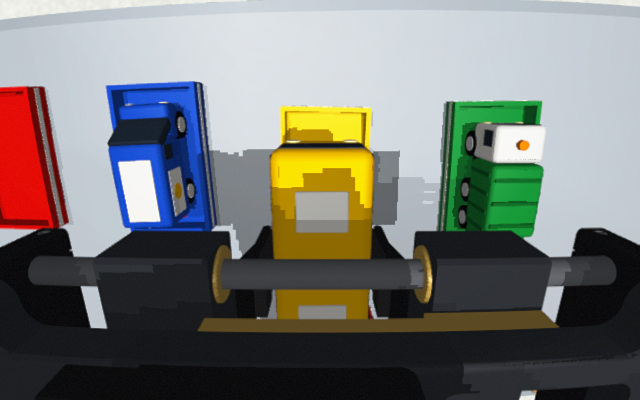

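The bus hangs over the yellow box (u 282–372), centred after a 1.6 mm shift. The van and lorry look well seated. Lowering.

```bash
python3 -m crank '[[0.0005,0.0016,0.03,0],[0,0,0.03,0],[0,0,0.028,0],[0,0,0.015,0],[0,0,0.008,0]]' >/dev/null
python3 -m crank '[[0,0,0.004,0],[0,0,0.0025,0],[0,0,0.0005,0],[0,0,0.0,0]]'
python3 -m crank '[[0,0,0.0007,0],[0,0,0,0],[0,0,0,0]]'
```

```text
time: 27.2
ee_pos: [0.6145, -0.0706, 0.0491]
ee_rot: [[1.0, -0.02, 0.001], [-0.02, -1.0, -0.0], [0.001, 0.0, -1.0]]
ft_force: [0.7, 0.3, -1.9]
opening: 0.0443
finger_force: 20.0
time: 27.5
ee_pos: [0.6141, -0.0706, 0.0478]
ee_rot: [[1.0, -0.02, 0.0], [-0.02, -1.0, -0.0], [0.0, 0.0, -1.0]]
ft_force: [-0.1, 0.7, -0.8]
opening: 0.0437
finger_force: 20.0
```

```bash
python3 -m crank '[[0,0,0.0012,0],[0,0,0,0],[0,0,0,0]]'
python3 -m crank '[[0,0,0,0],[0,0,0,0],[0,0,0,0],[0,0,0,0]]' 0.065
python3 -m crank '[[0,0,-0.015,0],[0,0,-0.03,0],[0,0,-0.03,0],[0,0,-0.03,0],[0,0,-0.015,0]]' >/dev/null
python3 -m crank '[[-0.0299,0.004,0,0],[-0.0299,0.004,0,0],[-0.0299,0.004,0,0],[-0.0299,0.004,0,0],[-0.0299,0.004,0,0]]' >/dev/null
python3 -m crank '[[-0.0299,0.004,0,0],[0,0,0,0],[0,0,0,0]]' >/dev/null
python3 go.py 0.4344 -0.091 0.0424 -1.1
```

```text
time: 27.8
ee_pos: [0.6141, -0.0705, 0.0465]
ee_rot: [[1.0, -0.02, 0.0], [-0.02, -1.0, -0.0], [0.0, 0.0, -1.0]]
ft_force: [0.1, -0.9, -0.3]
opening: 0.0438
finger_force: 20.0
time: 28.2
ee_pos: [0.6141, -0.0706, 0.0465]
ee_rot: [[1.0, -0.02, 0.0], [-0.02, -1.0, -0.0], [0.0, 0.0, -1.0]]
ft_force: [-0.3, -0.4, 0.2]
opening: 0.0631
finger_force: 0.0
yaw -1.19 tilt 0.09 t 29.5 need tool dxyz [ 0.0002 -0.0005  0.1245] turn -0.0016 open 0.065 pos [ 0.4341 -0.0913  0.1669] F [1.  0.1 0.1] q7 -1.5
```

```bash
python3 -m crank '[[0,0,0.03,0],[0,0,0.03,0],[0,0,0.03,0],[0,0,0.018,0],[0,0,0.01,0]]' > /dev/null
python3 -m crank '[[0,0,0.005,0],[0,0,0.0015,0],[0,0,0,0]]'
python3 -m crank '[[0,0,0,0],[0,0,0,0],[0,0,0,0],[0,0,0,0],[0,0,0,0]]' 0.03 20
python3 -m crank '[[0,0,-0.015,0],[0,0,-0.03,0],[0,0,-0.03,0],[0,0,-0.03,0],[0,0,-0.02,0]]' >/dev/null
python3 -m crank '[[0.02,-0.0331,0,0],[0.02,-0.0331,0,0],[0.02,-0.0331,0,0],[0.02,-0.0331,0,0],[0.02,-0.0331,0,0]]' >/dev/null
python3 -m crank '[[0.02,-0.0331,0,0],[0.02,-0.0331,0,0],[0.02,-0.0331,0,0],[0.02,-0.0331,0,0],[0.02,-0.0331,0,0]]' >/dev/null
python3 -m crank '[[0,0,0,0],[0,0,0,0]]'>/dev/null
python3 go.py 0.6415 0.2355 0.0465 -1.2
python3 - <<'E'
from h import *
snap('wrist','w8.png')
E
```

```text
time: 30.3
ee_pos: [0.4348, -0.0909, 0.0425]
ee_rot: [[1.0, -0.02, 0.001], [-0.02, -1.0, -0.0], [0.001, 0.0, -1.0]]
ft_force: [0.0, -0.2, 0.8]
opening: 0.0648
finger_force: 0.0
time: 30.8
ee_pos: [0.4344, -0.0911, 0.0422]
ee_rot: [[1.0, -0.02, 0.0], [-0.02, -1.0, -0.0], [0.0, 0.0, -1.0]]
ft_force: [-0.7, -0.8, 2.9]
opening: 0.0441
finger_force: 20.0
yaw -1.05 tilt 0.11 t 32.5 need tool dxyz [0.0015 0.0014 0.1193] turn 0.0026 open 0.0438 pos [0.6402 0.2369 0.1658] F [-0.  -0.1 -1.6] q7 -2.28
```

View pics/w8.png

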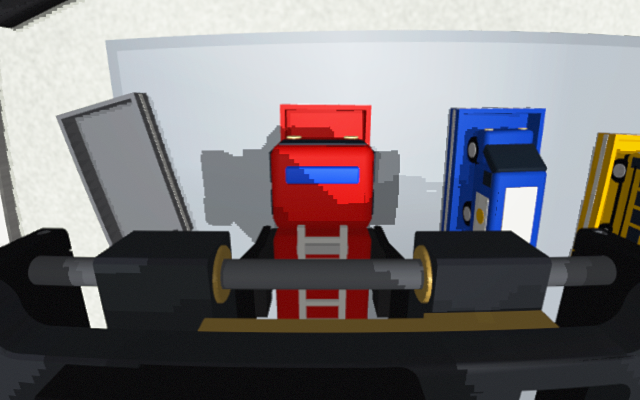

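The fire engine hangs over the red box (u 280–371), centred. Lowering.

```bash
python3 -m crank '[[0.0015,0.0014,0.03,0],[0,0,0.03,0],[0,0,0.028,0],[0,0,0.015,0],[0,0,0.008,0]]' >/dev/null
python3 -m crank '[[0,0,0.004,0],[0,0,0.0015,0],[0,0,0.0005,0],[0,0,0.0,0]]'
python3 -m crank '[[0,0,0.0007,0],[0,0,0,0],[0,0,0,0]]'
```

```text
time: 33.45
ee_pos: [0.6427, 0.2348, 0.0508]
ee_rot: [[1.0, -0.02, 0.001], [-0.02, -1.0, 0.0], [0.001, -0.0, -1.0]]
ft_force: [-0.3, -0.5, -2.8]
opening: 0.044
finger_force: 20.0
time: 33.75
ee_pos: [0.6423, 0.2346, 0.0493]
ee_rot: [[1.0, -0.02, 0.0], [-0.02, -1.0, -0.0], [0.0, 0.0, -1.0]]
ft_force: [0.2, 0.3, -2.2]
opening: 0.0437
finger_force: 20.0
```

```bash
python3 -m crank '[[0,0,0.0015,0],[0,0,0.0005,0],[0,0,0,0],[0,0,0,0]]'
python3 -m crank '[[0,0,0.0006,0],[0,0,0,0],[0,0,0,0]]'
```

```text
time: 34.15
ee_pos: [0.6423, 0.2346, 0.0472]
ee_rot: [[1.0, -0.02, 0.0], [-0.02, -1.0, -0.0], [0.0, 0.0, -1.0]]
ft_force: [-0.4, -0.8, -1.8]
opening: 0.044
finger_force: 20.0
time: 34.45
ee_pos: [0.6423, 0.2346, 0.0466]
ee_rot: [[1.0, -0.02, 0.0], [-0.02, -1.0, -0.0], [0.0, 0.0, -1.0]]
ft_force: [-0.2, -1.2, -2.5]
opening: 0.0437
finger_force: 20.0
```

```bash
python3 -m crank '[[0,0,0.0004,0],[0,0,0,0],[0,0,0,0]]'
python3 -m crank '[[0,0,0,0],[0,0,0,0],[0,0,0,0],[0,0,0,0]]' 0.065
python3 -m crank '[[0,0,-0.015,0],[0,0,-0.03,0],[0,0,-0.03,0],[0,0,-0.03,0],[0,0,-0.03,0]]' >/dev/null
python3 -m crank '[[-0.03,-0.02,-0.02,0],[-0.03,-0.02,-0.02,0],[-0.03,-0.02,-0.02,0],[-0.03,-0.02,0,0],[-0.03,-0.02,0,0]]' >/dev/null
python3 -m crank '[[-0.02,-0.03,0,0],[-0.02,-0.03,0,0],[0,0,0,0],[0,0,0,0]]'
python3 - <<'E'
from meas import *
im,d,m=snap('top','top1.png');X=cloud(d,m); snap('side','side1.png')
for n,s,lo in [('fire',(252,108),.032),('van',(310,112),.032),('bus',(366,118),.032),('lorry',(421,122),.032),('duck',(299,188),.015),('stack',(440,188),.015)]:
    k=comp(X,im,s,lo,.12); p=X[k]; print(n,k.sum(),rect(p[:,:2]),'top',np.round(np.percentile(p[:,2],[50,95]),3))
E
```

```text
time: 34.75
ee_pos: [0.6423, 0.2346, 0.0464]
ee_rot: [[1.0, -0.02, 0.0], [-0.02, -1.0, -0.0], [0.0, 0.0, -1.0]]
ft_force: [-0.8, -0.3, -0.7]
opening: 0.0438
finger_force: 20.0
time: 35.15
ee_pos: [0.6423, 0.2346, 0.0463]
ee_rot: [[1.0, -0.02, 0.0], [-0.02, -1.0, -0.0], [0.0, 0.0, -1.0]]
ft_force: [0.4, 0.4, 0.4]
opening: 0.0629
finger_force: 0.0
time: 36.55
ee_pos: [0.4545, 0.3995, 0.2424]
ee_rot: [[1.0, -0.017, 0.001], [-0.017, -1.0, 0.0], [0.001, -0.0, -1.0]]
ft_force: [0.2, -1.5, -0.0]
opening: 0.065
finger_force: 0.0
fire 743 (array([643.1, 234.9]), array([107.3,  45.3]), -0.9) top [0.056 0.062]
van 597 (array([636.8,  78. ]), array([100. ,  42.1]), 1.1) top [0.061 0.064]
bus 709 (array([613.8, -68.5]), array([105.1,  44.2]), 0.2) top [0.058 0.062]
lorry 710 (array([ 614.2, -222.2]), array([106.7,  45.3]), -2.2) top [0.058 0.063]Traceback (most recent call last):
  File "<stdin>", line 4, in <module>
  File "meas.py", line 11, in comp
    return l==max(set(ls),key=ls.count)
              ~~~^^^^^^^^^^^^^^^^^^^^^^
ValueError: max() iterable argument is empty
```

View pics/top1.png

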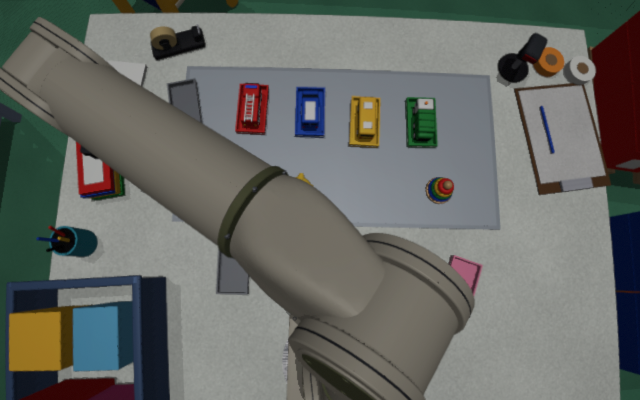

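View pics/side1.png

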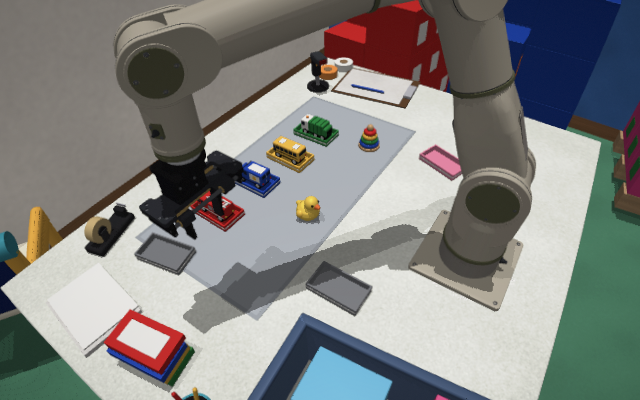

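The top view shows all four vehicles upright and centred in their own boxes: red (252,108), blue (310,112), yellow (365,121) and green (421,122). The side view shows the duck (308,208) and stacker (369,138) where they started. The arm is clear, so I'm handing in.

```bash
python3 -c "
from cell import ctrl
print(ctrl.close_job())"
```

```text
the job is handed in; nothing more can be done
None
```

All four vehicles are standing on their wheels in the boxes of their own colour, the duck and ring stacker were left where they stood, and the job was handed in at about 37 s.

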